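# Slide the top shim plate off the stack and home against the stop

## Robot

A 7-joint arm with a two-finger parallel gripper is mounted at the origin on the work surface. World frame = base frame: x ahead of the robot, y to its left, z up, the work surface at z = 0. Lengths are in m, angles in rad, forces in N, time in s.
With the tool pointing down it reaches from about 0.35 to 0.9 m from the base axis. Payload 7.2 kg.
Tool frame: the origin (TCP) lies between the finger pads; the fingertips stand 17 mm ahead of it and the grasp point (between the pads) lies 2 mm behind it; z points along the fingers, y is the line along which they close (so a half turn about z gives the same grasp; the last joint's range is limited). The gripper opens to 85 mm and grips with 20 to 120 N. Pads are 22 mm wide; open, the fingers measure 114 mm over their backs; the gripper's body (76 mm by 85 mm) begins 54 mm behind the grasp point. The pads swing forward as they close: fully open they stand 13 mm farther back than shut.
Start: joints at [1.138, 0.411, -0.013, 1.596, 0.006, 1.134, -0.082], TCP at [0.223, -0.584, 0.248] pointing down, gripper open.
Joint ranges: [-2.95, 2.95], [-0.29, 1.99], [-1.47, 1.44], [0.14, 2.54], [-1.03, 4.17], [0.13, 1.85], [-2.86, 2.86]. Speed limits (rad/s): [2.39, 2.39, 3.01, 3.01, 3.14, 3.14, 3.14].

## Interface

Orientations are given as [roll, pitch, yaw] about the fixed x, y, z axes, in that order (R = Rz(yaw) Ry(pitch) Rx(roll)).
In Python, from workcell import env gives the robot as it stands.
- The arm moves only by the tool jog_arm, never from a script. Its argument "targets" is one flat list of numbers, 7 for each row, row after row: the finger opening in mm, from 0 to 85.4, then the shift along the tool's x, y, z in units of 25 mm (1.0 is 25 mm), then the turn, a rotation vector about the tool's x, y, z in units of 5 degrees (1.0 is 5 degrees). A call has 1 to 5 rows; each row shifts and turns the commanded pose from where the row before left it, along the tool's axes as they then stand; what a row does not reach is not made up. A row lasts 1/12 s, in which the tool goes at most 41.7 mm and 7.16 degrees, less where a joint would pass 70% of its speed; a pose out of reach is approached as far as the arm can. A call is refused whole if a number of a shift passes 1 or a number of a turn 1, either way. A call with a gripper value outside its range is refused whole. The fingers move at their own pace and stop on an object; "squeeze" is the grip in N (left out, the last holds). Time passes only in rows, so rows that do not move let the fingers close. It gives the time, the measured TCP pose, the force, the opening and the grip force at its end, in the units of the state.
- env.state(): the state, without advancing time (a new reading comes with each control period).
- env.read_camera(name): name is "scene" or "top" or "wrist"; returns the picture (480x640x3 uint8, red, green, blue); there is no depth.
- env.camera_model(name): a dict with "mtx" (3x3 intrinsics, pixels), "extrinsics" (4x4, takes a point from camera to world coordinates). Camera axes: x right, y up, looking along -z (the intrinsics and any distortion apply to the point x, -y, -z); pixel columns grow to the right and rows downward; lengths in m; the calibration is good to about 2 mm. The wrist camera is an equidistant fisheye: a pixel r from the principal point sees the ray r / f radians off the axis. A picture is of the moment at which its call begins: read the wrist's pose just before it. camera_model takes no time and is no camera call; for the wrist camera it gives the pose at the moment of the call.
- env.hand_in(): hands the job in; it is judged then, once.
The state is a dict: "t": time; "joint_positions": joint angles; "qd": joint speeds; "tau": joint torques, N m; "tcp_pos": TCP position; "tool_rot": TCP orientation; "contact_force": force on the tool from outside, world axes, zero at the start; "ft_torque": the same for the moment, N m; "opening": finger opening in m; "grip_force": force on a finger pad.
Only numpy, scipy, OpenCV 4.12 (cv2) and the standard library are available. Lean on these libraries where they do the work, as an engineer would, in place of code of your own. Each camera call takes 0.05 s, during which the arm holds its last target. There are 200 camera calls.

## Task

Slide the top slotted shim plate sideways off the stack, along the fixture's rails and onto the loading bed, until it lies flat on the bed with its front edge up against the end stop. Keep it lying on the stack and bed all the way (do not lift it), leave the two plates underneath where they are, press gently and do not ram the stop. Leave the preforms and the spanner alone, and let go at the end.

Things in the scene. Friction and masses are not known exactly. Their poses are not given: they have to be found in the camera images.
- fixture: Fixed dark steel fixture, base 330 x 130 mm. Origin: centre of its underside, on the bench. Its x axis is the sliding direction, plate magazine (-x) to grey loading bed (+x). Two side rails run its full length: inner faces at y = +-47.5 mm, 8 mm thick, tops at z = 28 mm. Bed: x = -24 to 165 mm, its top packed to a different height each time, z = 19 to 22.5 mm, not measured.
- magazine_floor (a point): Centre of the magazine's floor, fixture x = -85, z = 12 mm; the stack of three plates lies on it. The back wall (fixture x = -152 to -142 mm, top z = 36 mm) stands 6 mm above the stack; with the rails it covers the back and side edges of the top plate: only the upper face can be reached. The bed is 1.5 to 5 mm lower than the top plate's underside: the plate tips, then drops, as it comes off.
- plate_top: The top plate, loose: flat oiled aluminium shim 110 (x) x 90 (y) x 6 mm, about 0.15 kg, open slot 14 mm wide, 40 mm deep in its front (+x) edge. Origin: centre of underside, fixture z = 24 mm at the start; x axis along the fixture's. Rigid: go by force, not position. A press of 6 to 13 N drags it (friction about 0.15 below, 0.4 at the fingertips); over 25 N of finger force marks it.
- plate_front (a point): Middle of the top plate's front edge plane, 55 mm ahead (+x) of its origin, at mid thickness; it lies in the mouth of the slot.
- plate_mid: The middle plate, same shape, directly under the top plate; its upper face is at z = 24 mm in the fixture. Must stay within 4 mm of where it starts.
- plate_low: The lowest plate of the stack, same shape. Must stay within 4 mm of where it starts.
- stop: End stop: steel block 16 (x) x 60 mm with a screw head, fixed over the bed at a different place each time. Origin: middle of the face that meets the plate, 105 to 135 mm from the fixture's origin along x, at fixture z = 22 mm; axes as the fixture's. The block's top is 14 mm, the screw's 22 mm above the origin. Do not press the plate against it with more than 25 N.
- preform_a: Blue bottle preform, 101 mm tall, 38 mm wide at the foot, standing neck down on the bench. Bystander. Origin: centre of its foot.
- preform_b: Second blue preform, the same. Bystander. Origin: centre of its foot.
- spanner: Steel spanner, 160 mm long, lying on the bench beside the fixture. Bystander. Origin: under its middle; x axis along its length.
Mind the look-alikes: they are no part of the job. Leave any green look-alike of the plate_top alone.

How it is judged:
By the outcome, as a careful person would: the job done as asked, in the order asked, and still so for the second after the job is handed in, with the robot touching nothing.
It also fails if it takes over 61 s, if anything falls off the work surface, if the arm or the gripper's body presses on something with over 40 N, if the wrist force passes 120 N, or if a joint passes its speed limit or range.

## Working session

There is one attempt and no reset: what is moved stays moved. The work goes in short steps, Python scripts to look and compute and a tool call to move; the robot and the scene stay as the last step left them, time stands still between calls to the robot, and variables do not carry over. Pictures are saved under pics/ and viewed, at most 10 in all, crops included, and the job is handed in when it is done.

Besides the shell and the picture viewer there is one more tool, called after ">>>" as name(argument=value, ...) on one line, values as JSON. jog_arm: Moves the arm, as the interface text tells. Its arguments: {"type":"object","properties":{"targets":{"type":"array"},"squeeze":{"type":"number"}},"required":["targets"]}

```bash
ls; mkdir -p pics
python3 - <<'E'
from workcell import env
import cv2,numpy as np
for n in("scene","top"):
    im=env.read_camera(n); cv2.imwrite(f"pics/{n}0.png",im[:,:,::-1]); m=env.camera_model(n); print(n,{k:np.round(v,4).tolist() if not isinstance(v,str) else v for k,v in m.items()})
s=env.state();print(s)
E
```

```text
pics
scene {'mtx': [[451.3399, 0.0, 323.2992], [0.0, 451.3399, 236.1578], [0.0, 0.0, 1.0]], 'extrinsics': [[-0.409, -0.5629, 0.7182, 1.1494], [0.9125, -0.2582, 0.3173, 0.3124], [0.0068, 0.7851, 0.6193, 0.5946], [0.0, 0.0, 0.0, 1.0]]}
top {'mtx': [[439.0439, 0.0, 317.9985], [0.0, 439.0439, 250.6363], [0.0, 0.0, 1.0]], 'extrinsics': [[0.0116, 0.9943, -0.1059, 0.4594], [-0.9999, 0.0104, -0.0117, 0.0159], [-0.0106, 0.106, 0.9943, 0.842], [0.0, 0.0, 0.0, 1.0]]}
{'t': 0.1, 'joint_positions': array([ 1.13779524,  0.41182592, -0.01273337,  1.59693452,  0.00563843,
        1.13430672, -0.08218643]), 'qd': array([ 0.0014697 , -0.00192406,  0.00055915, -0.00313796, -0.00061028,
       -0.00129848,  0.00015379]), 'tau': array([ 3.13219563e-03, -6.01827836e+01,  6.84066452e-01, -3.00090301e+01,
        1.38567938e-02,  6.39087419e-03,  1.90089651e-05]), 'tcp_pos': array([ 0.22279853, -0.58350061,  0.24754388]), 'tool_rot': array([-3.14015960e+00,  1.27572913e-04,  3.64874674e-01]), 'contact_force': array([-0.93786861,  1.2163044 ,  0.22545325]), 'ft_torque': array([ 0.02455039,  0.01892936, -0.05063036]), 'grip_force': 0.0, 'opening': 0.08522668391108325}
```

View pics/top0.png

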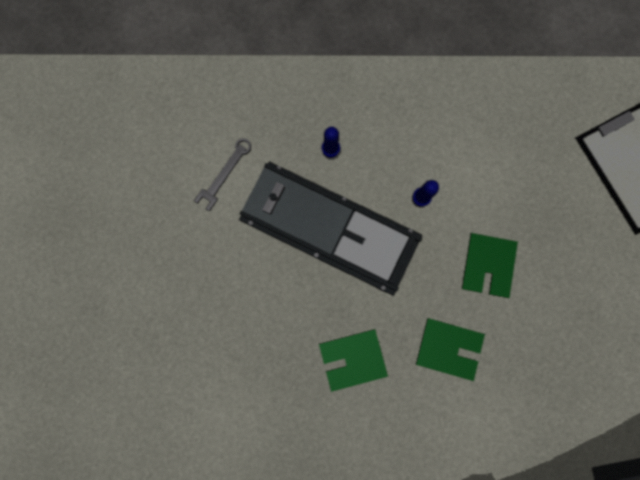

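View pics/scene0.png

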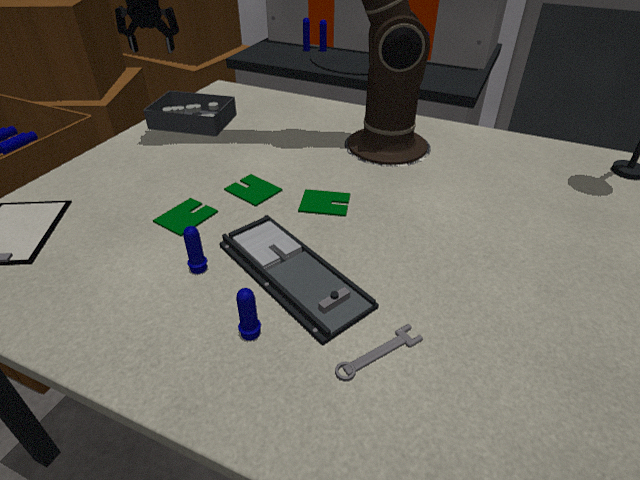

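The top view shows the plate (white) at about (375,245) with its slot facing left, the stop at (273,197), the fixture corners at (268,163), (421,236), (395,293) and (241,218), the preforms at (331,145) and (425,193), and the spanner at (222,175). The scene view agrees with this.

```bash
cat > h.py <<'E'
from workcell import env
import cv2,numpy as np
def ray(n,uv,z):
    m=env.camera_model(n);K=m["mtx"];T=m["extrinsics"]
    d=np.array([(uv[0]-K[0,2])/K[0,0],-(uv[1]-K[1,2])/K[1,1],-1]);d=T[:3,:3]@d
    return T[:3,3]+d*(z-T[2,3])/d[2]
def proj(n,p):
    m=env.camera_model(n);K=m["mtx"];T=m["extrinsics"];c=T[:3,:3].T@(np.array(p)-T[:3,3])
    return np.array([K[0,2]+K[0,0]*c[0]/-c[2],K[1,2]-K[1,1]*c[1]/-c[2]])
def comp(mask,seed):
    n,l,st,c=cv2.connectedComponentsWithStats(mask.astype(np.uint8));k=l[seed[1],seed[0]];return (l==k).astype(np.uint8),st[k]
def rect(mask):
    c=max(cv2.findContours(mask,cv2.RETR_EXTERNAL,cv2.CHAIN_APPROX_NONE)[0],key=cv2.contourArea)
    return cv2.minAreaRect(c),cv2.boxPoints(cv2.minAreaRect(c))
E
python3 - <<'E'
from h import *
for n,seed,fs in(("top",(385,250),(330,215)),("scene",(255,240),(300,270))):
    im=cv2.imread(f"pics/{n}0.png").astype(int);g=im.mean(2);sat=im.max(2)-im.min(2)
    print(n,im[seed[1],seed[0]],im[fs[1],fs[0]], im[5+fs[1],fs[0]+100])
    m,st=comp((g>140)&(sat<14),seed);print('plate',st)
    r,b=rect(m)
    P=np.array([ray(n,p,.030) for p in b]);print(np.round(P,4).tolist(),[round(float(np.linalg.norm(P[i]-P[i-1])),4) for i in range(4)],P.mean(0))
    # whole fixture: not bench
    bg=cv2.medianBlur(cv2.imread(f"pics/{n}0.png"),3).astype(int)
    f=(bg.max(2)<115)&(bg.max(2)-bg.min(2)<40)|(m>0)
    m2,st=comp(f,fs);m2=cv2.morphologyEx(m2,cv2.MORPH_CLOSE,np.ones((9,9)))
    r,b=rect(m2);print('fix',st,b.tolist())
    P=np.array([ray(n,p,.0) for p in b]);print(np.round(P,4).tolist(),[round(float(np.linalg.norm(P[i]-P[i-1])),4) for i in range(4)],P.mean(0))
im=cv2.imread("pics/top0.png")[155:300,230:430];cv2.imwrite("pics/c.png",cv2.resize(im,None,fx=4,fy=4,interpolation=cv2.INTER_CUBIC))
E
```

```text
top [127 125 124] [64 62 57] [105 115 115]
plate [     0      0    640    480 307200]
[[1.0426, 0.6664, 0.03], [1.0476, -0.5993, 0.03], [0.1501, -0.5407, 0.03], [0.1323, 0.5853, 0.03]] [0.9139, 1.2657, 0.8995, 1.1262] [0.59315165 0.02789173 0.03      ]
fix [     0      0    640    480 307200] [[-1.4665145589868797e-14, 0.0], [639.0, 0.0], [639.0, 479.0], [0.0, 479.0]]
[[1.0641, 0.6904, 0.0], [1.0693, -0.6221, 0.0], [0.1386, -0.5613, 0.0], [0.1203, 0.6063, 0.0]] [0.9476, 1.3125, 0.9327, 1.1678] [0.59809184 0.02833531 0.        ]
scene [152 149 149] [89 86 84] [140 151 156]
plate [ 234  222   67   43 1403]
[[0.5728, -0.1392, 0.03], [0.4551, -0.0895, 0.03], [0.5422, -0.0056, 0.03], [0.6443, -0.0565, 0.03]] [0.1093, 0.1279, 0.1209, 0.1141] [ 0.55358054 -0.07271907  0.03      ]
fix [ 219  215  160  131 9244] [[213.35794067382812, 244.23805236816406], [261.1065368652344, 193.19642639160156], [380.2208557128906, 304.6259765625], [332.4722595214844, 355.6676025390625]]
[[0.5796, -0.1884, 0.0], [0.3695, -0.1972, 0.0], [0.5976, 0.181, 0.0], [0.7342, 0.1468, 0.0]] [0.3692, 0.2102, 0.4417, 0.1408] [ 0.57024389 -0.0144249   0.        ]
```

View pics/c.png

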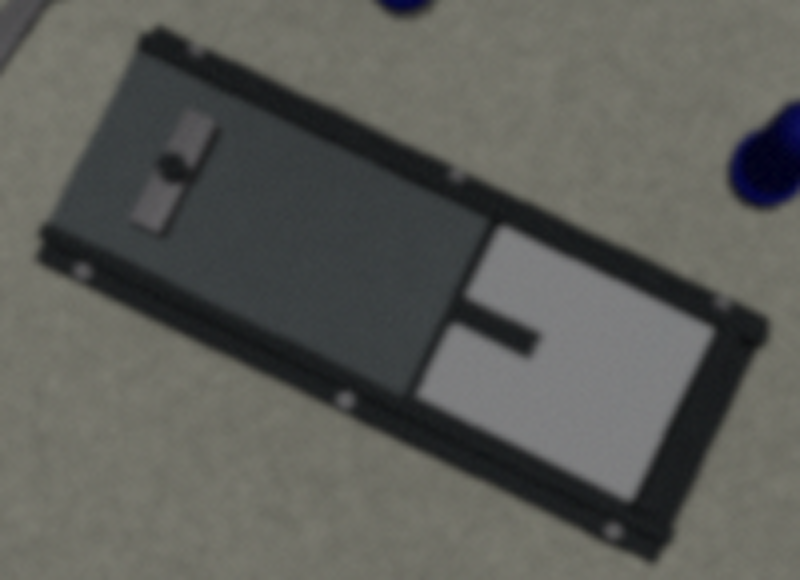

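The crop shows these crop pixels: plate corners at (495,225), (715,325), (635,503) and (418,397); the stop's plate-side face running from about (215,122) to (165,237), with the screw at (173,167); and the rail ends.

Run:
```python
from h import *
n="top"
im=cv2.imread("pics/top0.png").astype(int);g=im.mean(2);sat=im.max(2)-im.min(2)
m,st=comp((g>103)&(sat<14),(385,250));m=m*0+m; print(st)
r,b=rect(m)
P=np.array([ray(n,p,.030) for p in b]);print('plate',np.round(P,4).tolist(),[round(float(np.linalg.norm(P[i]-P[i-1])),4) for i in range(4)],P.mean(0))
cr=lambda q:(np.array(q)+.5)/4-.5+np.array([230,155])
P=np.array([ray(n,cr(q),.030) for q in [(495,225),(715,325),(635,503),(418,397)]])[:,:2]
c=P.mean(0);ax=(P[0]+P[3]-P[1]-P[2]);ax/=np.linalg.norm(ax);print('hand',c,np.degrees(np.arctan2(ax[1],ax[0])),[np.linalg.norm(P[i]-P[i-1]) for i in range(4)])
# rail outer edges top z .028: corners
R=np.array([ray(n,cr(q),.028) for q in [(160,27),(768,322),(660,560),(40,260)]])[:,:2]
a2=(R[0]+R[3]-R[1]-R[2]);a2/=np.linalg.norm(a2);print('rails',R.mean(0),np.degrees(np.arctan2(a2[1],a2[0])),[np.linalg.norm(R[i]-R[i-1]) for i in range(4)])
ang=np.arctan2(a2[1],a2[0]);ex=np.array([np.cos(ang),np.sin(ang)]);ey=np.array([-ex[1],ex[0]])
# fixture origin from plate: c = o -? stack centre x=-85-ish
F=lambda p,o:((p-o)@ex,(p-o)@ey)
o=c+.085*ex;print('o from plate',o)
for q in [(190,110),(215,122),(160,237),(133,222)]: print('stop',np.round(F(ray(n,cr(q),.036)[:2],o),4))
print('screw',F(ray(n,cr((173,167)),.044)[:2],o),'bed edge ends',[np.round(F(ray(n,cr(q),.021)[:2],o),4) for q in [(495,220),(405,395)]])
S=env.state();print('fx of scene overlay')
im=cv2.imread("pics/scene0.png")
for xf,yf,z in [(-.03,.045,.03),(-.03,-.045,.03),(-.14,.045,.03),(-.14,-.045,.03),(.165,.0555,.028),(.165,-.0555,.028)]:
    p=o+xf*ex+yf*ey;u=proj("scene",[*p,z]);cv2.circle(im,tuple(int(round(v)) for v in u),1,(0,0,255),-1)
cv2.imwrite("pics/sc.png",cv2.resize(im[200:350,200:400],None,fx=4,fy=4))
```

```text
[ 335  213   72   66 2559]
plate [[0.5412, -0.0049, 0.03], [0.6209, -0.0427, 0.03], [0.5733, -0.141, 0.03], [0.4946, -0.1026, 0.03]] [0.1081, 0.0882, 0.1092, 0.0876] [ 0.55749152 -0.07281073  0.03      ]
hand [ 0.55732872 -0.07300644] 65.05589503651665 [np.float64(0.08885634460648174), np.float64(0.11247974247378123), np.float64(0.09130193282579575), np.float64(0.11125726789544868)]
rails [0.59079442 0.00233367] 64.43806558182166 [np.float64(0.12534749382644755), np.float64(0.31934225742581124), np.float64(0.1223035766299975), np.float64(0.32102769094855405)]
o from plate [0.59400507 0.00367371]
stop [ 0.1248 -0.029 ]
stop [ 0.1116 -0.029 ]
stop [0.11   0.0313]
stop [0.1246 0.0305]
screw (np.float64(0.1179610641217453), np.float64(0.00018004251251274583)) bed edge ends [array([-0.0262, -0.0479]), array([-0.0246,  0.0459])]
fx of scene overlay
```

View pics/sc.png

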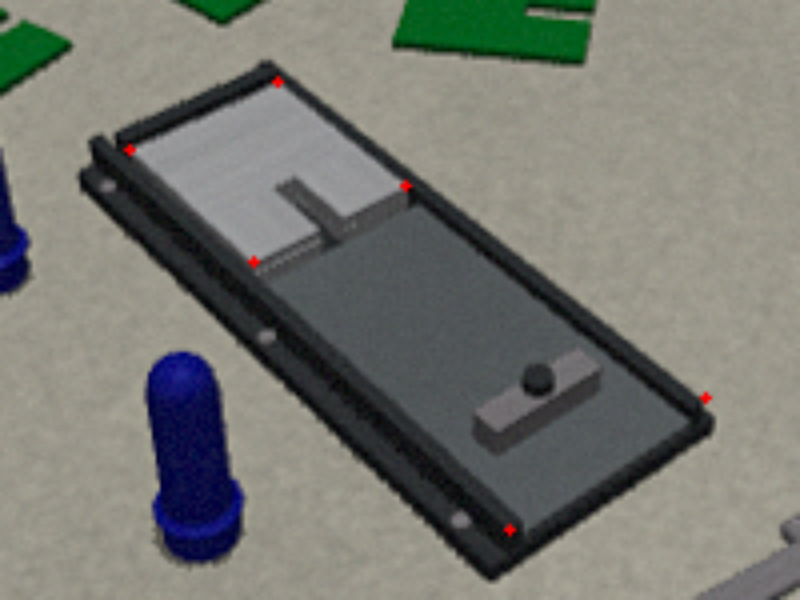

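The overlay dots land on the plate corners and rail ends, so the pose holds up: yaw about 64.8°, plate centre (0.557,-0.073), stop face at fixture x ≈ 0.110, travel about 140 mm. Next I close the gripper and move over the plate.

>>> jog_arm(targets=[0, 0.9, -0.4, 0, 0, 0, -1, 0, 0.9, -0.4, 0, 0, 0, -1, 0, 0.9, -0.4, 0, 0, 0, -1, 0, 1, -0.3, 0, 0, 0, -1, 0, 1, -0.3, 0, 0, 0, -1], squeeze=20)

```text
t: 0.52
tcp_pos: [0.3009, -0.4837, 0.2478]
tool_rot: [-3.141, -0.0, 0.805]
contact_force: [-0.0, -0.5, 0.4]
opening: 0.0255
grip_force: 0.0
```

>>> jog_arm(targets=[0, 1, 0, 0, 0, 0, -1, 0, 1, 0, 0, 0, 0, -1, 0, 1, 0, 0, 0, 0, -1, 0, 1, 0, 0, 0, 0, -0.8, 0, 1, 0, 0, 0, 0, 0])

```text
t: 0.93
tcp_pos: [0.3709, -0.3808, 0.2479]
tool_rot: [-3.141, -0.0, 1.138]
contact_force: [0.1, 0.3, -0.2]
opening: -0.0002
grip_force: 0.0
```

>>> jog_arm(targets=[0, 1, 0, 0, 0, 0, 0, 0, 1, 0, 0, 0, 0, 0, 0, 1, 0, 0, 0, 0, 0, 0, 1, 0, 0, 0, 0, 0, 0, 1, 0, 0, 0, 0, 0])

```text
t: 1.35
tcp_pos: [0.4234, -0.2674, 0.2481]
tool_rot: [-3.141, 0.0, 1.133]
contact_force: [0.7, -1.1, -0.9]
opening: -0.0001
grip_force: 0.0
```

```bash
cat >> h.py <<'E'
def rem(p=(0.554,-0.080,0.06)):
    from scipy.spatial.transform import Rotation as R
    s=env.state();M=R.from_euler('xyz',s['tool_rot']);d=np.array(p)-s['tcp_pos']
    print('t',s['t'],'pos',s['tcp_pos'].round(4),'rot',np.degrees(s['tool_rot']).round(2),'F',s['contact_force'].round(2),'op',s['opening'],'units',(M.inv().apply(d)/.025).round(2))
    Rt=R.from_euler('xyz',[np.pi,0,np.radians(64.8)]);print('turn units',(np.degrees((M.inv()*Rt).as_rotvec())/5).round(2),s['joint_positions'].round(2))
E
python3 -c "from h import *;rem()"
```

```text
t 1.35 pos [ 0.4234 -0.2674  0.2481] rot [-1.7997e+02  1.0000e-02  6.4920e+01] F [ 0.68 -1.08 -0.89] op -8.445317018277637e-05 units [9.01 1.56 7.52]
turn units [-0.01  0.    0.02] [ 0.76  0.22 -0.34  1.87  0.09  1.06 -0.05]
```

>>> jog_arm(targets=[0, 1, 0.3, 0, 0, 0, 0, 0, 1, 0.3, 0, 0, 0, 0, 0, 1, 0.3, 0, 0, 0, 0, 0, 1, 0.3, 0, 0, 0, 0, 0, 1, 0.3, 0, 0, 0, 0])

```text
t: 1.77
tcp_pos: [0.5106, -0.1703, 0.2481]
tool_rot: [-3.141, 0.0, 1.133]
contact_force: [0.1, 0.3, 0.1]
opening: 0.0
grip_force: 0.0
```

>>> jog_arm(targets=[0, 1, 0, 1, 0, 0, 0, 0, 1, 0, 1, 0, 0, 0, 0, 1, 0, 1, 0, 0, 0, 0, 1, 0, 1, 0, 0, 0, 0, 0, 0, 1, 0, 0, 0])

```text
t: 2.18
tcp_pos: [0.5543, -0.0747, 0.1224]
tool_rot: [3.141, -0.004, 1.139]
contact_force: [-0.6, -0.1, -0.4]
opening: 0.0
grip_force: 0.0
```

>>> jog_arm(targets=[0, 0, 0, 1, 0, 0, 0, 0, 0, 0, 0.5, 0, 0, 0, 0, 0, 0, 0, 0, 0, 0, 0, 0, 0, 0, 0, 0, 0])

```text
t: 2.52
tcp_pos: [0.5524, -0.0812, 0.0858]
tool_rot: [-3.141, 0.0, 1.133]
contact_force: [0.6, -0.4, 0.4]
opening: 0.0001
grip_force: 0.0
```

Run:
```python
from h import *
rem()
for n in("top","scene"):cv2.imwrite(f"pics/{n}1.png",env.read_camera(n)[:,:,::-1])
a=cv2.imread("pics/top1.png")[155:300,230:430];b=cv2.imread("pics/scene1.png")[150:300,180:380]
cv2.imwrite("pics/d1.png",np.hstack([cv2.resize(x,(400,300),interpolation=cv2.INTER_CUBIC) for x in(a,b)]))
```

```text
t 2.5167 pos [ 0.5524 -0.0812  0.0858] rot [-1.7994e+02  2.0000e-02  6.4890e+01] F [ 0.56 -0.41  0.4 ] op 0.00012843547820704385 units [0.07 0.04 1.03]
turn units [-0.01  0.    0.02] [ 0.35  0.52 -0.38  1.89  0.27  0.78 -0.62]
```

View pics/d1.png

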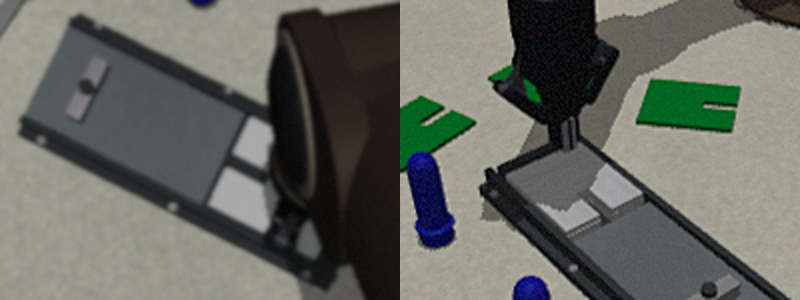

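The top view (left) shows the arm hiding the back of the plate while its front and slot stay clear. The scene view (right) shows the closed fingers at (568,135), over the plate's centre line behind the slot. Now descending.

>>> jog_arm(targets=[0, 0, 0, 0.8, 0, 0, 0, 0, 0, 0, 0.5, 0, 0, 0, 0, 0, 0, 0.12, 0, 0, 0, 0, 0, 0, 0, 0, 0, 0, 0, 0, 0, 0, 0, 0, 0])

```text
t: 3.03
tcp_pos: [0.5529, -0.0812, 0.0508]
tool_rot: [3.141, -0.0, 1.133]
contact_force: [-0.5, -0.4, 0.2]
opening: 0.0003
grip_force: 0.0
```

>>> jog_arm(targets=[0, 0, 0, 0.04, 0, 0, 0, 0, 0, 0, 0, 0, 0, 0, 0, 0, 0, 0, 0, 0, 0])

```text
t: 3.28
tcp_pos: [0.553, -0.0813, 0.0498]
tool_rot: [3.141, -0.0, 1.133]
contact_force: [-0.4, 1.3, 0.6]
opening: -0.0
grip_force: 0.0
```

>>> jog_arm(targets=[0, 0, 0, 0.06, 0, 0, 0, 0, 0, 0, 0, 0, 0, 0, 0, 0, 0, 0, 0, 0, 0])

```text
t: 3.53
tcp_pos: [0.5526, -0.0812, 0.0478]
tool_rot: [-3.142, 0.0, 1.133]
contact_force: [-1.1, -0.5, -0.1]
opening: 0.0001
grip_force: 0.0
```

>>> jog_arm(targets=[0, 0, 0, 0.03, 0, 0, 0, 0, 0, 0, 0, 0, 0, 0, 0, 0, 0, 0, 0, 0, 0])

```text
t: 3.78
tcp_pos: [0.5528, -0.0812, 0.0472]
tool_rot: [3.141, -0.0, 1.133]
contact_force: [0.8, -0.4, 1.7]
opening: -0.0
grip_force: 0.9
```

>>> jog_arm(targets=[0, 0, 0, 0.02, 0, 0, 0, 0, 0, 0, 0, 0, 0, 0, 0, 0, 0, 0, 0, 0, 0])

```text
t: 4.03
tcp_pos: [0.5532, -0.0812, 0.0471]
tool_rot: [3.141, -0.0, 1.133]
contact_force: [-0.4, 0.3, 5.2]
opening: -0.0002
grip_force: 3.0
```

Contact at z ≈ 0.0472, with stiffness about 8 N/mm. I'll press to about 9 N and start sliding slowly.

>>> jog_arm(targets=[0, 0, 0, 0.02, 0, 0, 0, 0, 0, 0, 0, 0, 0, 0, 0, 0.04, 0, 0, 0, 0, 0, 0, 0.04, 0, 0, 0, 0, 0])

```text
t: 4.37
tcp_pos: [0.5545, -0.0798, 0.0471]
tool_rot: [3.139, -0.0, 1.132]
contact_force: [-0.7, -0.9, 9.9]
opening: 0.0003
grip_force: 4.5
```

>>> jog_arm(targets=[0, 0.08, 0, 0, 0, 0, 0, 0, 0.08, 0, 0, 0, 0, 0, 0, 0.08, 0, 0, 0, 0, 0, 0, 0.08, 0, 0, 0, 0, 0, 0, 0.08, 0, 0, 0, 0, 0])

```text
t: 4.78
tcp_pos: [0.5588, -0.0707, 0.0471]
tool_rot: [3.139, -0.0, 1.132]
contact_force: [-0.3, -1.1, 8.0]
opening: -0.0002
grip_force: 4.5
```

The drag force is about 1.3 N, well under the 3.2 N slip limit at the fingertips, so the plate is travelling with the fingers. I'll continue.

>>> jog_arm(targets=[0, 0.12, 0, 0, 0, 0, 0, 0, 0.12, 0, 0, 0, 0, 0, 0, 0.12, 0, 0, 0, 0, 0, 0, 0.12, 0, 0, 0, 0, 0, 0, 0.12, 0, 0, 0, 0, 0])

```text
t: 5.2
tcp_pos: [0.5652, -0.057, 0.0471]
tool_rot: [3.139, -0.0, 1.132]
contact_force: [0.4, -1.2, 9.0]
opening: 0.0001
grip_force: 4.5
```

```bash
cat >> h.py <<'E'
ex=np.array([np.cos(np.radians(64.9)),np.sin(np.radians(64.9))]);ey=np.array([-ex[1],ex[0]]);o=np.array([.5573,-.0730])+.085*ex
def shot(k):
    s=env.state();d=s['tcp_pos'][:2]-o
    print('tip fixture x,y',d@ex,d@ey,'F along',s['contact_force'][:2]@ex,s['contact_force'][2])
    for n in("top","scene"):cv2.imwrite(f"pics/{n}{k}.png",env.read_camera(n)[:,:,::-1])
    a=cv2.imread(f"pics/top{k}.png")[155:300,230:430];b=cv2.imread(f"pics/scene{k}.png")[200:350,200:400]
    cv2.imwrite(f"pics/d{k}.png",np.hstack([cv2.resize(x,(400,300),interpolation=cv2.INTER_CUBIC) for x in(a,b)]))
E
python3 -c "from h import *;shot(2)"
```

```text
tip fixture x,y -0.06717382511706815 -0.0003812418979613798 F along -0.9041178789841238 9.025645562258934
```

View pics/d2.png

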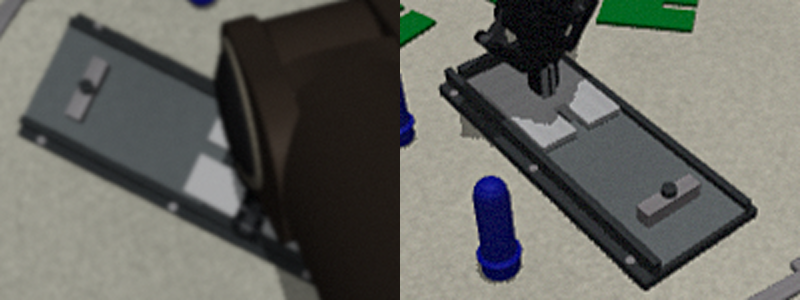

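The plate's front has advanced about 25 mm, matching the tool. In the top view its corner moved from (206,200) to (185,190). I'll continue up to the tipping point.

>>> jog_arm(targets=[0, 0.16, 0, 0, 0, 0, 0, 0, 0.16, 0, 0, 0, 0, 0, 0, 0.16, 0, 0, 0, 0, 0, 0, 0.16, 0, 0, 0, 0, 0, 0, 0.16, 0, 0, 0, 0, 0])

```text
t: 5.72
tcp_pos: [0.5737, -0.0389, 0.0471]
tool_rot: [3.139, -0.0, 1.132]
contact_force: [-0.3, -1.3, 9.2]
opening: -0.0003
grip_force: 4.4
```

>>> jog_arm(targets=[0, 0.12, 0, 0, 0, 0, 0, 0, 0.12, 0, 0, 0, 0, 0, 0, 0.12, 0, 0, 0, 0, 0, 0, 0.12, 0, 0, 0, 0, 0])

```text
t: 6.05
tcp_pos: [0.5787, -0.028, 0.0471]
tool_rot: [3.139, -0.0, 1.132]
contact_force: [-1.1, -1.4, 7.6]
opening: 0.0003
grip_force: 4.4
```

>>> jog_arm(targets=[0, 0.08, 0, 0, 0, 0, 0, 0, 0.08, 0, 0, 0, 0, 0, 0, 0.08, 0, 0, 0, 0, 0])

```text
t: 6.3
tcp_pos: [0.5812, -0.0226, 0.0471]
tool_rot: [3.139, -0.0, 1.132]
contact_force: [0.6, -1.0, 8.8]
opening: -0.0
grip_force: 4.2
```

>>> jog_arm(targets=[0, 0.08, 0, 0, 0, 0, 0, 0, 0.08, 0, 0, 0, 0, 0, 0, 0.08, 0, 0, 0, 0, 0])

```text
t: 6.55
tcp_pos: [0.5837, -0.0172, 0.047]
tool_rot: [3.14, -0.0, 1.132]
contact_force: [-0.8, -1.7, 7.2]
opening: 0.0002
grip_force: 3.5
```

>>> jog_arm(targets=[0, 0.08, 0, 0, 0, 0, 0, 0, 0.08, 0, 0, 0, 0, 0, 0, 0.08, 0, 0, 0, 0, 0])

```text
t: 6.8
tcp_pos: [0.586, -0.0117, 0.0467]
tool_rot: [3.14, -0.0, 1.132]
contact_force: [-1.0, -0.7, 5.0]
opening: 0.0001
grip_force: 2.7
```

>>> jog_arm(targets=[0, 0.04, 0, 0.02, 0, 0, 0, 0, 0.08, 0, 0.01, 0, 0, 0, 0, 0.08, 0, 0.005, 0, 0, 0])

```text
t: 7.05
tcp_pos: [0.5886, -0.0073, 0.0464]
tool_rot: [3.139, -0.0, 1.132]
contact_force: [-0.0, -1.5, 9.9]
opening: 0.0002
grip_force: 5.0
```

>>> jog_arm(targets=[0, 0.08, 0, 0.005, 0, 0, 0, 0, 0.08, 0, 0.005, 0, 0, 0, 0, 0.08, 0, 0.005, 0, 0, 0])

```text
t: 7.3
tcp_pos: [0.5913, -0.0019, 0.0462]
tool_rot: [3.139, -0.0, 1.132]
contact_force: [-0.5, -1.0, 10.8]
opening: -0.0
grip_force: 5.6
```

```bash
python3 -c "from h import *;shot(3)"
```

```text
tip fixture x,y -0.006212930017543024 -0.0006082563516021506 F along -1.1184508843863716 10.757237991609982
```

View pics/d3.png

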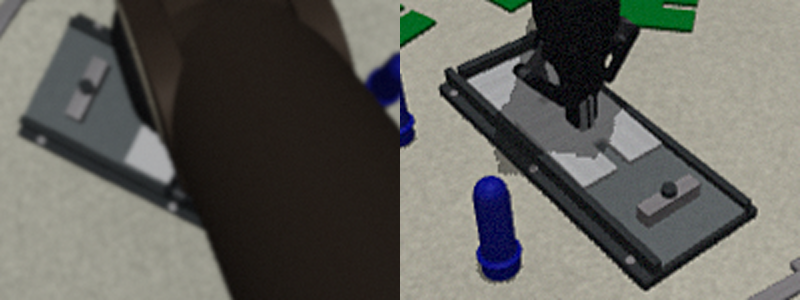

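The plate has advanced about 87 mm. In the scene view its front rests on the bed at about (590,190), with the stop still ahead at (668,198). The bed is lower by roughly 3.4 mm. I'll continue with a slight descent.

>>> jog_arm(targets=[0, 0.08, 0, 0.003, 0, 0, 0, 0, 0.08, 0, 0.003, 0, 0, 0, 0, 0.08, 0, 0.003, 0, 0, 0, 0, 0.08, 0, 0.003, 0, 0, 0])

```text
t: 7.73
tcp_pos: [0.5947, 0.0054, 0.0459]
tool_rot: [3.139, -0.001, 1.132]
contact_force: [-0.4, -1.4, 11.4]
opening: -0.0
grip_force: 5.5
```

>>> jog_arm(targets=[0, 0.08, 0, 0.004, 0, 0, 0, 0, 0.08, 0, 0.004, 0, 0, 0, 0, 0.08, 0, 0.004, 0, 0, 0, 0, 0.08, 0, 0.004, 0, 0, 0])

```text
t: 8.07
tcp_pos: [0.5983, 0.0126, 0.0457]
tool_rot: [3.138, -0.001, 1.132]
contact_force: [-0.3, -1.4, 11.7]
opening: 0.0001
grip_force: 6.2
```

>>> jog_arm(targets=[0, 0.08, 0, 0.003, 0, 0, 0, 0, 0.08, 0, 0.003, 0, 0, 0, 0, 0.08, 0, 0.003, 0, 0, 0])

```text
t: 8.32
tcp_pos: [0.6009, 0.018, 0.0456]
tool_rot: [3.138, -0.001, 1.132]
contact_force: [-1.2, -0.8, 12.3]
opening: -0.0
grip_force: 6.1
```

>>> jog_arm(targets=[0, 0.06, 0, 0, 0, 0, 0, 0, 0.06, 0, 0, 0, 0, 0])

```text
t: 8.48
tcp_pos: [0.6007, 0.0212, 0.0441]
tool_rot: [3.141, -0.0, 1.133]
contact_force: [-0.5, 0.8, -1.3]
opening: 0.0001
grip_force: 0.0
```

>>> jog_arm(targets=[0, 0.06, 0, 0, 0, 0, 0, 0, 0.06, 0, 0, 0, 0, 0])

```text
t: 8.65
tcp_pos: [0.6015, 0.024, 0.0435]
tool_rot: [-3.141, 0.0, 1.133]
contact_force: [-0.5, -0.7, 0.2]
opening: -0.0
grip_force: 0.0
```

>>> jog_arm(targets=[0, 0.06, 0, 0, 0, 0, 0, 0, 0.06, 0, 0, 0, 0, 0])

```text
t: 8.82
tcp_pos: [0.603, 0.0267, 0.0435]
tool_rot: [-3.141, 0.0, 1.133]
contact_force: [0.9, 0.5, -0.4]
opening: 0.0001
grip_force: 0.0
```

The plate has dropped off the stack and contact is lost. I'll step back 6 mm to regain the press point, then lower gently.

>>> jog_arm(targets=[0, -0.24, 0, 0, 0, 0, 0, 0, 0, 0, 0.02, 0, 0, 0, 0, 0, 0, 0, 0, 0, 0])

```text
t: 9.07
tcp_pos: [0.6005, 0.0204, 0.0434]
tool_rot: [3.141, 0.0, 1.132]
contact_force: [0.2, -0.2, 0.8]
opening: 0.0001
grip_force: 0.6
```

>>> jog_arm(targets=[0, 0, 0, 0.02, 0, 0, 0, 0, 0, 0, 0, 0, 0, 0])

```text
t: 9.23
tcp_pos: [0.6011, 0.0208, 0.0434]
tool_rot: [3.141, -0.0, 1.132]
contact_force: [-0.7, -0.8, 5.1]
opening: -0.0
grip_force: 2.3
```

>>> jog_arm(targets=[0, 0, 0, 0.02, 0, 0, 0, 0, 0, 0, 0, 0, 0, 0])

```text
t: 9.4
tcp_pos: [0.6014, 0.021, 0.0433]
tool_rot: [3.14, -0.001, 1.132]
contact_force: [-1.5, -1.1, 8.2]
opening: 0.0001
grip_force: 4.2
```

>>> jog_arm(targets=[0, 0.08, 0, 0, 0, 0, 0, 0, 0.1, 0, 0, 0, 0, 0, 0, 0.1, 0, 0, 0, 0, 0, 0, 0.1, 0, 0, 0, 0, 0])

```text
t: 9.73
tcp_pos: [0.6055, 0.0295, 0.0434]
tool_rot: [3.14, -0.0, 1.132]
contact_force: [-0.5, -1.2, 7.6]
opening: -0.0001
grip_force: 3.9
```

>>> jog_arm(targets=[0, 0.08, 0, 0, 0, 0, 0, 0, 0.06, 0, 0, 0, 0, 0, 0, 0.06, 0, 0, 0, 0, 0])

```text
t: 9.98
tcp_pos: [0.6077, 0.0341, 0.0434]
tool_rot: [3.14, -0.001, 1.132]
contact_force: [-0.7, -1.0, 7.3]
opening: 0.0002
grip_force: 3.9
```

```bash
python3 -c "from h import *;shot(4)
b=cv2.imread('pics/scene4.png')[220:340,250:390];cv2.imwrite('pics/e4.png',cv2.resize(b,None,fx=5,fy=5,interpolation=cv2.INTER_CUBIC))"
```

```text
tip fixture x,y 0.03332248154959782 -0.0001868058215460551 F along -1.2320872023108589 7.344430207227144
```

View pics/e4.png

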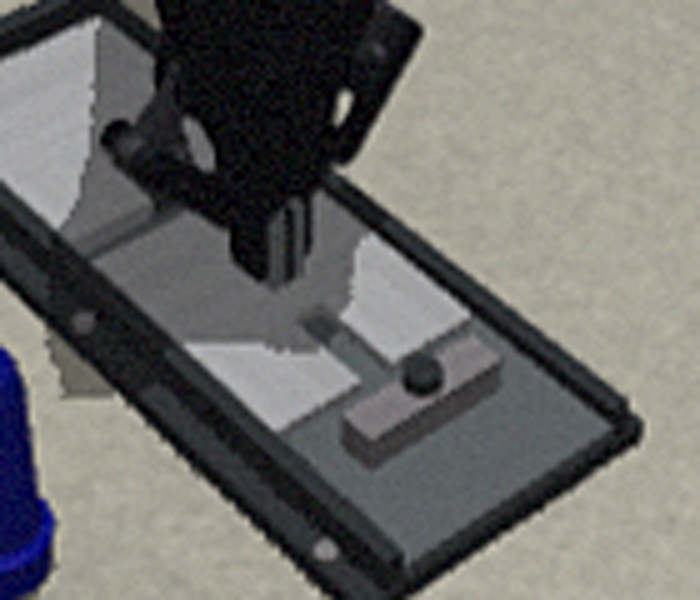

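The plate lies on the bed, its front edge running from (285,430) to (468,320), roughly 10 mm short of the stop block. I'll creep on while watching the drag force.

>>> jog_arm(targets=[0, 0.06, 0, 0, 0, 0, 0, 0, 0.06, 0, 0, 0, 0, 0, 0, 0.06, 0, 0, 0, 0, 0, 0, 0.04, 0, 0, 0, 0, 0])

```text
t: 10.42
tcp_pos: [0.61, 0.0391, 0.0434]
tool_rot: [3.14, -0.001, 1.132]
contact_force: [1.1, -1.3, 8.5]
opening: -0.0
grip_force: 3.9
```

>>> jog_arm(targets=[0, 0.04, 0, 0, 0, 0, 0, 0, 0.04, 0, 0, 0, 0, 0, 0, 0.04, 0, 0, 0, 0, 0])

```text
t: 10.67
tcp_pos: [0.6112, 0.0417, 0.0434]
tool_rot: [3.14, -0.001, 1.132]
contact_force: [-0.3, -1.3, 8.2]
opening: 0.0
grip_force: 3.9
```

>>> jog_arm(targets=[0, 0.04, 0, 0, 0, 0, 0, 0, 0.04, 0, 0, 0, 0, 0])

```text
t: 10.83
tcp_pos: [0.6121, 0.0435, 0.0434]
tool_rot: [3.14, -0.001, 1.132]
contact_force: [-0.8, -1.5, 7.5]
opening: 0.0002
grip_force: 3.9
```

>>> jog_arm(targets=[0, 0.04, 0, 0, 0, 0, 0, 0, 0.04, 0, 0, 0, 0, 0])

```text
t: 11.0
tcp_pos: [0.6129, 0.0453, 0.0434]
tool_rot: [3.14, -0.001, 1.132]
contact_force: [-0.8, -1.5, 7.8]
opening: -0.0002
grip_force: 3.9
```

>>> jog_arm(targets=[0, 0.04, 0, 0, 0, 0, 0, 0, 0.04, 0, 0, 0, 0, 0])

```text
t: 11.17
tcp_pos: [0.6137, 0.0471, 0.0434]
tool_rot: [3.14, -0.0, 1.132]
contact_force: [-1.5, -2.3, 8.1]
opening: -0.0002
grip_force: 4.4
```

>>> jog_arm(targets=[0, 0.04, 0, 0, 0, 0, 0, 0, 0.04, 0, 0, 0, 0, 0])

```text
t: 11.33
tcp_pos: [0.6144, 0.0482, 0.0433]
tool_rot: [3.14, 0.001, 1.132]
contact_force: [-1.6, -3.6, 9.4]
opening: 0.0002
grip_force: 4.6
```

>>> jog_arm(targets=[0, 0.04, 0, 0, 0, 0, 0, 0, 0.04, 0, 0, 0, 0, 0])

```text
t: 11.5
tcp_pos: [0.6153, 0.0499, 0.0434]
tool_rot: [3.14, 0.001, 1.132]
contact_force: [-1.7, -2.6, 9.2]
opening: 0.0001
grip_force: 4.5
```

The drag rose from 1.3 N to 3.9 N and then the fingers began to slip, so the plate is against the stop. I'll relax, lift straight up, move clear and check.

>>> jog_arm(targets=[0, 0, 0, -0.04, 0, 0, 0, 0, 0, 0, -0.06, 0, 0, 0, 0, 0, 0, -0.4, 0, 0, 0, 0, 0, 0, -1, 0, 0, 0, 0, 0, 0, -1, 0, 0, 0])

```text
t: 11.92
tcp_pos: [0.6135, 0.0511, 0.1049]
tool_rot: [-3.139, 0.001, 1.133]
contact_force: [0.5, -0.0, 0.9]
opening: 0.0
grip_force: 0.0
```

>>> jog_arm(targets=[0, 0, 0, -1, 0, 0, 0, 0, -1, 0, -1, 0, 0, 0, 0, -1, 0, -1, 0, 0, 0, 0, -1, 0, -1, 0, 0, 0, 0, -1, 0, -1, 0, 0, 0])

```text
t: 12.33
tcp_pos: [0.5713, -0.0401, 0.2315]
tool_rot: [-3.142, -0.0, 1.134]
contact_force: [1.1, 0.2, 0.7]
opening: 0.0
grip_force: 0.0
```

>>> jog_arm(targets=[0, -1, 0, 0, 0, 0, 0, 0, -1, 0, 0, 0, 0, 0, 0, -1, 0, 0, 0, 0, 0, 0, -1, 0, 0, 0, 0, 0, 0, -1, 0, 0, 0, 0, 0])

```text
t: 12.75
tcp_pos: [0.5183, -0.1535, 0.2305]
tool_rot: [3.141, -0.0, 1.133]
contact_force: [-0.2, -1.0, 0.2]
opening: -0.0003
grip_force: 0.0
```

>>> jog_arm(targets=[0, -1, 0, 0, 0, 0, 0, 0, -1, 0, 0, 0, 0, 0, 0, -1, 0, 0, 0, 0, 0, 0, -1, 0, 0, 0, 0, 0, 0, 0, 0, 0, 0, 0, 0])

```text
t: 13.17
tcp_pos: [0.4739, -0.2485, 0.2302]
tool_rot: [-3.141, 0.003, 1.126]
contact_force: [-0.4, -0.5, -0.9]
opening: -0.0
grip_force: 0.0
```

Run:
```python
from h import *
shot(5)
a=cv2.imread("pics/top5.png")[155:300,230:430];b=cv2.imread("pics/scene5.png")[220:350,220:390]
cv2.imwrite("pics/e5.png",np.hstack([cv2.resize(a,(400,290),interpolation=cv2.INTER_CUBIC),cv2.resize(b,(400,290),interpolation=cv2.INTER_CUBIC)]))
```

```text
tip fixture x,y -0.27929502780202375 0.0011067313460515898 F along -0.5916761221053658 -0.9124254941230472
```

View pics/e5.png

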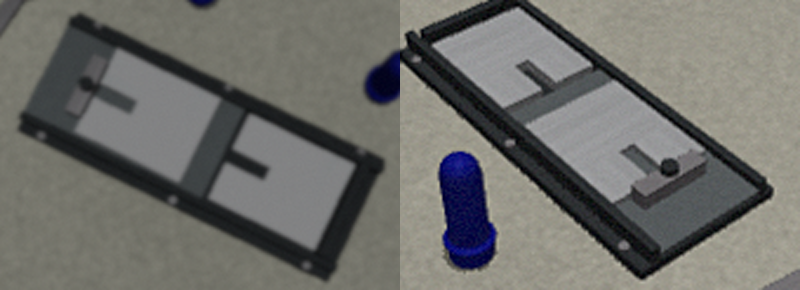

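The top view shows the plate flat on the bed, its front edge from (110,48) to (75,130) meeting the stop block, and the stack still in the magazine. I'll check both numerically.

Run:
```python
from h import *
im=cv2.imread("pics/top5.png").astype(int);g=im.mean(2);sat=im.max(2)-im.min(2)
for name,seed,z in(("top",(230+180,0),.0263),("mid",(0,0),.024)):
    seed=(230+90,155+65) if name=="top" else (385,253)
    m,st=comp((g>103)&(sat<14),seed);r,b=rect(m)
    P=np.array([ray("top",p,z)[:2] for p in b]);d=P-o
    print(name,st[4],'centre',P.mean(0)@np.eye(2)-0,'fix x',(d@ex).round(4),'y',(d@ey).round(4),'c',(d.mean(0)@ex).round(4),(d.mean(0)@ey).round(4))
```

```text
top 2486 centre [0.61942844 0.05438827] fix x [0.1114 0.1115 0.0015 0.0025] y [ 0.0411 -0.0479 -0.0452  0.0431] c 0.0567 -0.0022
mid 2538 centre [ 0.55754932 -0.07262085] fix x [-0.0301 -0.0304 -0.1395 -0.1381] y [ 0.0438 -0.0449 -0.0436  0.0444] c -0.0846 -0.0001
```

```bash
python3 -c "from workcell import env;print(env.hand_in())"
```

```text
the job is handed in; nothing more can be done
None
```

The top plate now lies flat on the bed with its front edge against the end stop; it was pressed with at most about 12 N, the middle plate measures unmoved, the gripper is clear, and the job is handed in (verdict not shown).

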